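# Seat the whetstone and wedge it level

## Task

Set the whetstone down gently in its holder, so that it lies along the board on the two steel rests with one end up to the end stop, and let go of it. Then take the wooden wedge by its block and slide it, thin end first and flat on the board, under the other end of the stone until that end just lifts off the low rest: a gap of about 3 mm over the rest, when the stone lies level and its end stands about over the white line on the wedge. Finish while still holding the wedge there in the gripper, and leave the other things on the bench alone.

Things in the scene. Friction and masses are not known exactly. Their poses are not given: they have to be found in the camera images.
- holder: Fixed plywood board, 15 mm thick, z up. Origin: at bench level under the middle of the stone's place. x runs along the board to the end stop. Board x -225 (open end, for the wedge) to +115 mm, y -55 to +55. Dark wood end stop: face at x = +92, top 45 mm above the bench. Dark side cheeks at x +52 to +92, 60 mm apart inside, top 36 mm above the bench.
- low_rest: Low rest: dark steel bar across the board, part of the holder: 10 mm along x, 64 across, 10 high. Origin: centre of its underside, at x = -35, z = 15 mm of the holder; top 25 mm above the bench. The seated stone overhangs it by 50 mm. The wedge meets the stone with its tip 16 mm in under the stone's end; each further 5 mm opens the gap here by about 1 mm; 50 mm in, the tip hits this bar.
- high_rest: High rest, a narrow dark steel bar across the board (10 mm along x, 60 mm across, 13 mm high), part of the holder, near the end stop. Origin: centre of its underside, at x = +78 mm, z = 15 mm of the holder; its top is 28 mm above the bench. The push of the wedge may slide the stone the last few mm up to the stop.
- stone: Whetstone, loose bar 180 x 50 x 25 mm (x, y, z), about 0.5 kg, grey with a cream top, ends alike. Origin: centre of its underside, x along it. Seated, its origin is over the holder's, its end 2 mm from the stop (up to 8 mm more is fine), tilted 1.5 degrees down to the open end, middle of its underside 26 mm above the bench. With the gap of 3 mm it is level, at 28 mm.
- wedge: Loose wooden wedge, 107 mm long, 30 wide, 90 g. Origin: centre of its underside; x points to the thin tip (x = +53.5 mm, 4 mm thick). The ramp rises from the tip by 0.3 mm per mm over 75 mm to 26.5 mm; behind it the grip block, x = -53.5 to -21.5, 30 wide, 38 high. White line across the ramp at x = +22.5, 31 mm from the tip. It slides on the holder's board, 15 mm above the bench.
- amber_bottle: Bystander: amber bottle, 56 mm wide, 130 mm high, red cap. Origin: centre of its underside.
- clear_bottle: Bystander: clear bottle, 64 mm wide, 200 mm high. Origin: centre of its underside.
- white_tub: Bystander: white tub, 96 mm wide, 85 mm high. Origin: centre of its underside.
- stain_jar: Bystander: brown jar, 60 mm wide, 60 mm high. Origin: centre of its underside.
- gouge: Bystander: carving tool with a round wooden handle, 200 mm long, lying along its x. Origin: middle of its underside.
- knife: Bystander: carving knife, 185 mm long, lying along its x, handle towards -x. Origin: where blade and handle meet, underside.
- pliers: Bystander: pliers with red handles, 155 mm long, lying along its x, handles towards -x. Origin: at the pivot, underside.
- tin_lid: Bystander: green tin lid, 52 mm wide, 10 mm high. Origin: centre of its underside.
Mind the look-alikes: they are no part of the job. Of the things like the wedge, leave any that is green, pink or yellow; of the rest the smaller one is meant.

How it is judged:
By the outcome, as a careful person would: the job done as asked, in the order asked, and still so for the second after the job is handed in, while the arm keeps its last pose, push and grip.
It also fails if it takes over 64 s, if anything falls off the work surface, if the arm or the gripper's body presses on something with over 40 N, if the wrist force passes 120 N, or if a joint passes its speed limit or range.

## Robot

A 7-joint arm with a two-finger parallel gripper is mounted at the origin on the work surface. World frame = base frame: x ahead of the robot, y to its left, z up, the work surface at z = 0. Lengths are in m, angles in rad, forces in N, time in s.
With the tool pointing down it reaches from about 0.35 to 0.9 m from the base axis. Payload 8.1 kg.
Tool frame: the origin (TCP) lies midway between the tips of the shut fingers; the grasp point (between the pads) lies 19 mm behind it (grip_depth is the distance from the TCP to the grasp point, in m); z points along the fingers, y is the line along which they close (so a half turn about z gives the same grasp; the last joint's range is limited). The gripper opens to 85 mm and grips with 20 to 120 N. Pads are 22 mm wide; open, the fingers measure 114 mm over their backs; the gripper's body (76 mm by 85 mm) begins 54 mm behind the grasp point. The pads swing forward as they close: fully open they stand 13 mm farther back than shut.
Start: joints at [-1.323, 0.434, 0.025, 1.573, -0.012, 1.134, -0.075], TCP at [0.215, 0.587, 0.231] pointing down, gripper open.
Joint ranges: [-2.62, 2.62], [-0.44, 2.09], [-1.27, 1.32], [0.08, 2.57], [-1.32, 4.46], [0.12, 2], [-2.74, 2.74]. Speed limits (rad/s): [2.22, 2.22, 3.01, 3.01, 3.14, 3.14, 3.14].

## Interface

Orientations are given as a unit quaternion [x, y, z, w].
In Python, from cell import read_state, read_camera, hand_in, grip_depth gives the robot as it stands.
- The arm moves only by the tool play_rows, never from a script. Its argument "steps" is a list that holds one entry, the list of rows, each a list of 5 numbers: the gripper's target within -1 to 1 (fully open at 1, half-way at 0, shut at -1), then the shift along the world's x, y, z each as a share of 2 cm, from -1 to 1, then the turn about the world's z as a share of 0.15 rad, from -1 to 1. A call has 1 to 8 rows; each row shifts and turns the commanded pose from where the row before left it; what a row does not reach is not made up. A row lasts 1/10 s, in which the tool goes at most 50 mm and 8.59 degrees, less where a joint would pass 70% of its speed; a pose out of reach is approached as far as the arm can. A call with a number of a shift or a turn outside -1 to 1 is refused whole. A call with a gripper value outside its range is refused whole. The fingers move at their own pace and stop on an object; "newtons" is the grip in N (left out, the last holds). Time passes only in rows, so rows that do not move let the fingers close. It gives the time, the measured TCP pose, the force, the opening and the grip force at its end, in the units of the state.
- read_state(): the state, without advancing time (a new reading comes with each control period).
- read_camera(name): name is "scene" or "top" or "wrist"; returns a dict with "pixels" (384x512x3 uint8, blue, green, red), "depth" (384x512 float32, m along the optical axis (not along the pixel's ray), 0 where there is no reading), "fov_y" (degrees; the focal length in pixels is half the picture's height over the tangent of half this angle, whatever the lens; pixels are square), "cx", "cy" (the principal point, pixels), "pose" (4x4, takes a point from camera to world coordinates). Camera axes: x right, y down, z forward; pixel columns grow to the right and rows downward; lengths in m; the calibration is good to about 2 mm. A picture is of the moment at which its call begins.
- hand_in(): hands the job in; it is judged then, once.
The state is a dict: "clock": time; "qpos": joint angles; "qd": joint speeds; "joint_torque": joint torques, N m; "ee_pos": TCP position; "orientation": TCP orientation; "contact_force": force on the tool from outside, world axes, zero at the start; "ft_torque": the same for the moment, N m; "width": opening from 0.0 (shut) to 1.0 (fully open); "grip_force": force on a finger pad.
Only numpy, scipy, OpenCV 4.12 (cv2) and the standard library are available. Lean on these libraries where they do the work, as an engineer would, in place of code of your own. Each camera call takes 0.05 s, during which the arm holds its last target. There are 200 camera calls.

## Working session

There is one attempt and no reset: what is moved stays moved. The work goes in short steps, Python scripts to look and compute and a tool call to move; the robot and the scene stay as the last step left them, time stands still between calls to the robot, and variables do not carry over. Pictures are saved under pics/ and viewed, at most 10 in all, crops included, and the job is handed in when it is done.

Besides the shell and the picture viewer there is one more tool, called after "Request:" in YAML: its name, and indented under it one key for each argument. play_rows: Moves the arm, as the interface text tells. Its arguments: {"type":"object","properties":{"steps":{"type":"array"},"newtons":{"type":"number"}},"required":["steps"]}

```bash
mkdir -p pics; cat > h.py <<'E'
import numpy as np, cv2, pickle
from cell import *
def snap(n,tag):
    c=read_camera(n); cv2.imwrite(f'pics/{tag}.png',c['pixels']); pickle.dump(c,open(f'{tag}.pkl','wb')); return c
def load(tag): return pickle.load(open(f'{tag}.pkl','rb'))
def P(c,u,v,d=None):
    f=192/np.tan(np.radians(c['fov_y'])/2)
    if d is None:
        d=float(np.median(c['depth'][int(v)-1:int(v)+2,int(u)-1:int(u)+2]))
    return (c['pose']@np.array([(u-c['cx'])/f*d,(v-c['cy'])/f*d,d,1]))[:3]
def onz(c,u,v,z):
    o=c['pose'][:3,3]; r=P(c,u,v,1.)-o
    return o+r*(z-o[2])/r[2]
E
python3 - <<'E'
from h import *
a=snap('top','top0');b=snap('scene','scene0');w=snap('wrist','wrist0')
for c in(a,b,w):print(c['fov_y'],c['cx'],c['cy'],c['pose'].round(3).tolist())
print(read_state(),grip_depth)
cv2.imwrite('pics/both.png',np.vstack([np.hstack([cv2.resize(x['pixels'],(400,300)) for x in (b,w)])]))
cv2.imwrite('pics/topbig.png',cv2.resize(a['pixels'],(800,600),interpolation=cv2.INTER_CUBIC))
E
```

```text
42.8603416054395 247.97502615620886 184.9727109815771 [[0.001, -0.994, 0.107, 0.394], [-1.0, 0.0, 0.009, 0.02], [-0.009, -0.107, -0.994, 1.476], [0.0, 0.0, 0.0, 1.0]]
56.05583776824175 257.45274749780043 193.28577332999555 [[-0.748, 0.551, -0.369, 0.965], [0.663, 0.607, -0.438, 0.518], [-0.017, -0.572, -0.82, 0.963], [0.0, 0.0, 0.0, 1.0]]
68.40365160717978 256.79112179700246 192.64473192379518 [[0.344, 0.887, 0.307, 0.135], [0.939, -0.325, -0.113, 0.615], [-0.001, 0.328, -0.945, 0.374], [0.0, 0.0, 0.0, 1.0]]
{'clock': 0.15, 'qpos': array([-1.32261498,  0.43503764,  0.0249973 ,  1.57380258, -0.01158386,
        1.13398859, -0.07513123]), 'qd': array([-0.00124714, -0.00060949,  0.00080638, -0.00092284, -0.00051679,
       -0.00052466,  0.00067402]), 'joint_torque': array([ 3.64017498e-03, -6.70884776e+01,  1.02710299e+00, -3.16450453e+01,
        1.57381356e-02,  8.96594371e-03,  2.66986228e-05]), 'ee_pos': array([0.21471292, 0.58660678, 0.23075531]), 'orientation': array([ 1.74548519e-01,  9.84648423e-01, -5.44811076e-04, -3.31006783e-05]), 'contact_force': array([-1.02175496,  0.45776537, -0.33764706]), 'ft_torque': array([-0.01221993, -0.00122562, -0.011907  ]), 'grip_force': 0.0, 'width': 0.9983101873137143} 0.0187
```

View pics/topbig.png

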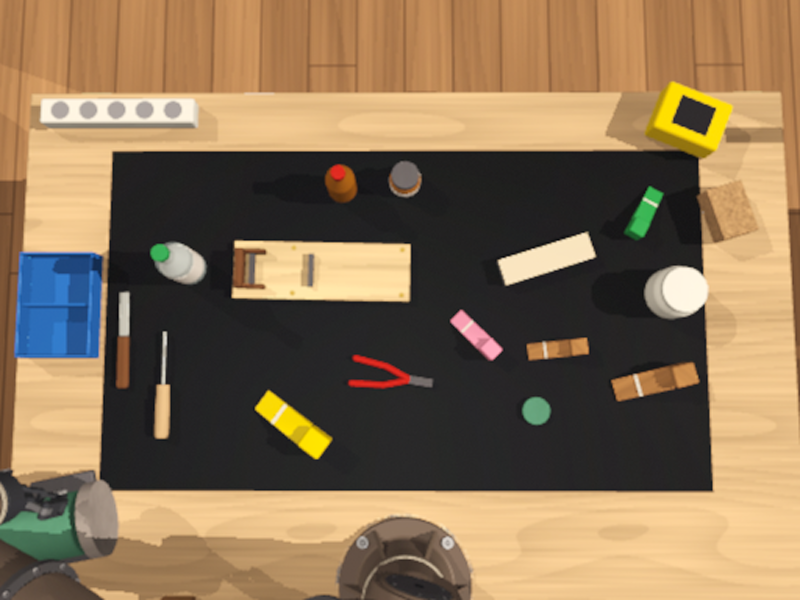

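View pics/both.png

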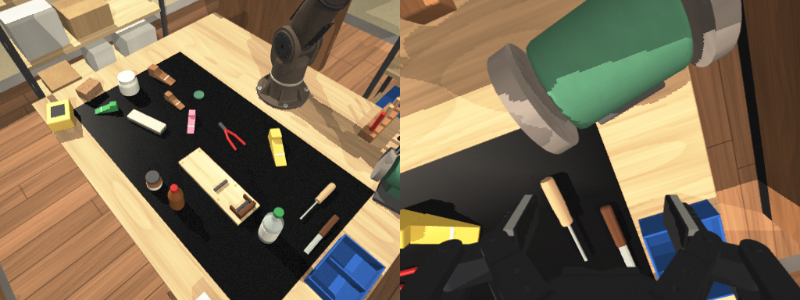

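The top view (800x600 scale) shows the holder at (320,270) with its end stop on the left, towards +y, and the stone at (547,259). The wedge-like things are:
- pink (476,335)
- green (644,213)
- yellow (293,425)
- small brown (558,349)
- large brown (655,381)

Once the coloured ones are excluded, the smaller brown one at (558,349) fits. Its tip points left, towards +y. I'll confirm that in a crop.

```bash
python3 - <<'E'
from h import *
a=load('top0')['pixels']; k=dict(fx=6,fy=6,interpolation=cv2.INTER_CUBIC)
o=np.zeros((560,800,3),np.uint8)
def put(x,y,x0,x1,y0,y1):
    c=cv2.resize(a[y0:y1,x0:x1],None,**k); o[y:y+c.shape[0],x:x+c.shape[1]]=c
put(0,0,145,270,150,196); put(0,290,315,385,146,188); put(430,290,332,393,212,235)
put(430,430,388,449,229,250)
cv2.imwrite('pics/crop1.png',o)
# point clouds from two cameras
def cloud(c):
    f=192/np.tan(np.radians(c['fov_y'])/2); v,u=np.mgrid[:384,:512]; d=c['depth']
    p=np.stack([(u-c['cx'])/f*d,(v-c['cy'])/f*d,d,np.ones_like(d)],-1)@c['pose'].T
    return p[...,:3]
c0=load('top0')
for n,(u,v) in dict(stone=(547,259),wedge=(558,349),big=(655,381),holder=(370,270)).items():
    ctr=onz(c0,u/1.5625,v/1.5625,.02)
    print(n,ctr.round(3))
    for t in('top0','scene0'):
        p=cloud(load(t)); z0={'stone':.014,'holder':.009}.get(n,.006)
        r={'stone':.12,'holder':.27}.get(n,.075)
        m=(np.hypot(p[...,0]-ctr[0],p[...,1]-ctr[1])<r)&(p[...,2]>z0)&(p[...,2]<.06)
        k_,l,s,_=cv2.connectedComponentsWithStats(m.astype(np.uint8)); 
        i=1+np.argmax(s[1:,4]); q=p[l==i]
        (cx,cy),(w,h),an=cv2.minAreaRect((q[:,:2]*1000).astype(np.float32))
        print(' ',t,len(q),'c',round(cx),round(cy),'size',round(w),round(h),'ang',round(an,1),'z',np.percentile(q[:,2]*1000,[5,50,95]).round(1), 'bench',np.median(p[...,2][(np.hypot(p[...,0]-ctr[0],p[...,1]-ctr[1])<r)&(p[...,2]<.008)&(abs(p[...,2])<.02)]).round(4))
E
```

```text
stone [ 0.608 -0.274  0.02 ]
  top0 1014 c 611 -269 size 51 181 ang 17.6 z [19.9 25.8 30.7] bench 0.0015
  scene0 652 c 613 -272 size 53 183 ang 17.4 z [18.5 24.2 27.4] bench 0.0006
wedge [ 0.435 -0.291  0.02 ]
  top0 381 c 436 -292 size 42 117 ang 10.1 z [ 7.3 20.9 41.4] bench 0.0018
  scene0 245 c 440 -290 size 33 106 ang 7.8 z [ 7.1 19.8 39.2] bench 0.0007
big [ 0.375 -0.472  0.02 ]
  top0 749 c 377 -470 size 48 147 ang 14.1 z [ 9.4 28.2 54.2] bench 0.0017
  scene0 407 c 380 -468 size 46 143 ang 13.6 z [ 7.9 25.6 51.2] bench 0.0007
holder [0.587 0.066 0.02 ]
  top0 4046 c 588 163 size 340 116 ang 89.9 z [10.9 16.4 36.4] bench 0.0016
  scene0 3835 c 590 160 size 341 112 ang 89.0 z [11.5 14.7 36.2] bench 0.0002
```

View pics/crop1.png

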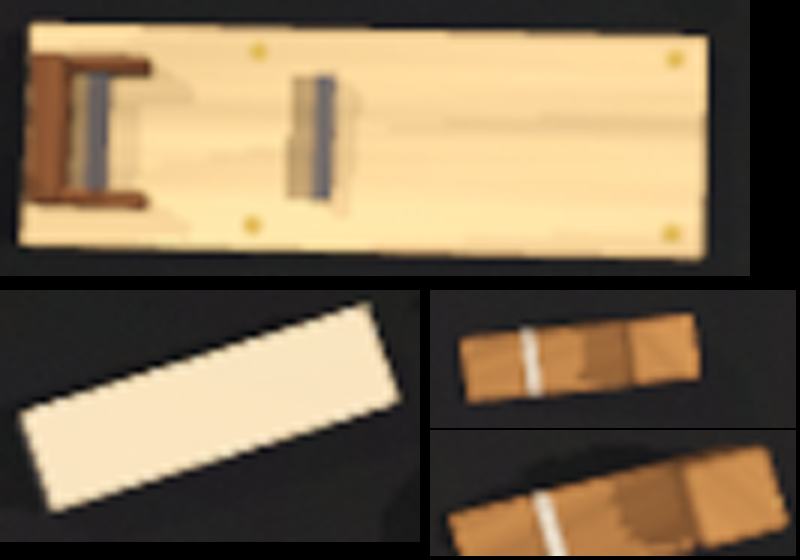

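The crop confirms it: the small brown wedge is about 106 mm long with its line at crop (531,360), while the look-alike is 143 mm. Corners read from the crop are:
- **Holder board:** (30,22), (708,36), (706,260), (18,246)
- **Stone:** (20,411), (367,303), (401,400), (52,513)
- **Wedge:** tip (460,340), (467,402), rear (695,313), (700,380)

```bash
python3 - <<'E'
from h import *
c=load('top0')
def W(l,ox,oy,px,py,z): return np.array([onz(c,ox+(x-px+.5)/6-.5,oy+(y-py+.5)/6-.5,z)*1000 for x,y in l])[:,:2]
H=W([(30,22),(708,36),(706,260),(18,246)],145,150,0,0,.015)
S=W([(20,411),(367,303),(401,400),(52,513)],315,146,0,290,.025)
T=W([(460,340),(467,402)],332,212,430,290,.004)
B=W([(695,313),(700,380)],332,212,430,290,.038)
L=W([(521,328),(526,328),(536,396),(541,395)],332,212,430,290,.013)
ang=lambda a,b:np.degrees(np.arctan2(*(a-b)[::-1]))
ax=(H[0]+H[3]-H[1]-H[2])/2
print('holder',H.round(),H.mean(0),np.degrees(np.arctan2(ax[1],ax[0])),np.hypot(*ax))
u=ax/np.hypot(*ax); print(' origin',H.mean(0)+55*u)
print('stone',S.round(),S.mean(0),ang((S[0]+S[3])/2,(S[1]+S[2])/2))
print('wedge',T.round(),B.round(),(T.mean(0)+B.mean(0))/2,ang(T.mean(0),B.mean(0)),np.hypot(*(T.mean(0)-B.mean(0))),'line',L.mean(0))
from scipy.spatial.transform import Rotation as R
print(R.from_quat(read_state()['orientation']).as_matrix().round(2))
E
```

```text
holder [[647. 331.]
 [640. -11.]
 [526. -10.]
 [534. 335.]] [586.73433711 161.04775458] 88.79459777608405 343.578921541662
 origin [587.89135482 216.03558332]
stone [[ 607. -177.]
 [ 662. -351.]
 [ 613. -366.]
 [ 556. -192.]] [ 609.35231663 -271.35458236] 107.67137589018918
wedge [[ 446. -233.]
 [ 415. -236.]] [[ 458. -342.]
 [ 426. -344.]] [ 436.29465501 -288.60267612] 95.86275162873459 108.89762527472087 line [ 435.10450706 -266.41490917]
[[-0.94  0.34 -0.  ]
 [ 0.34  0.94 -0.  ]
 [-0.   -0.   -1.  ]]
```

Request:
play_rows:
  steps:
    - [[1,0.46,-1,0,-0.14],[1,0.46,-1,0,-0.14],[1,0.46,-1,0,-0.14],[1,0.46,-1,0,-0.14],[1,0.46,-1,0,-0.14],[1,0.46,-1,0,-0.14],[1,0.46,-1,0,-0.14],[1,0.46,-1,0,-0.14]]
  newtons: 30

```text
clock: 0.95
ee_pos: [0.2888, 0.4257, 0.2312]
orientation: [0.257, 0.966, -0.0, -0.0]
contact_force: [0.1, -0.3, 0.1]
width: 0.999
grip_force: 0.0
```

Request:
play_rows:
  steps:
    - [[1,0.46,-1,0,-0.14],[1,0.46,-1,0,-0.14],[1,0.46,-1,0,-0.14],[1,0.46,-1,0,-0.14],[1,0.46,-1,0,-0.14],[1,0.46,-1,0,-0.14],[1,0.46,-1,0,-0.14],[1,0.46,-1,0,-0.14]]

```text
clock: 1.75
ee_pos: [0.3628, 0.2653, 0.2314]
orientation: [0.338, 0.941, 0.0, 0.0]
contact_force: [-0.8, 0.3, -0.3]
width: 0.998
grip_force: 0.0
```

Request:
play_rows:
  steps:
    - [[1,0.46,-1,0,-0.14],[1,0.46,-1,0,-0.14],[1,0.46,-1,0,-0.14],[1,0.46,-1,0,-0.14],[1,0.46,-1,0,-0.14],[1,0.46,-1,0,-0.14],[1,0.46,-1,0,-0.14],[1,0.46,-1,0,-0.14]]

```text
clock: 2.55
ee_pos: [0.4361, 0.1052, 0.2314]
orientation: [0.415, 0.91, 0.0, 0.0]
contact_force: [0.4, -0.3, -0.2]
width: 1.001
grip_force: 0.0
```

Request:
play_rows:
  steps:
    - [[1,0.46,-1,0,-0.14],[1,0.46,-1,0,-0.14],[1,0.46,-1,0,-0.14],[1,0.46,-1,0,-0.14],[1,0.46,-1,0,-0.14],[1,0.46,-1,0,-0.14],[1,0.46,-1,0,-0.14],[1,0.46,-1,0,-0.14]]

```text
clock: 3.35
ee_pos: [0.5094, -0.0549, 0.2313]
orientation: [0.49, 0.872, -0.0, 0.0]
contact_force: [0.1, 0.8, 0.0]
width: 1.0
grip_force: 0.0
```

Request:
play_rows:
  steps:
    - [[1,0.46,-1,0,-0.15],[1,0.46,-1,0,-0.15],[1,0.46,-1,0,-0.15],[1,0.46,-1,0,-0.15],[1,0.46,-1,0,-0.15],[1,0.46,-1,0,-0.15],[1,0.46,-1,0,-0.15],[1,0.46,-1,0,-0.15]]

```text
clock: 4.15
ee_pos: [0.5827, -0.215, 0.2312]
orientation: [0.566, 0.824, -0.0, -0.0]
contact_force: [-0.1, 1.1, -0.0]
width: 0.998
grip_force: 0.0
```

Request:
play_rows:
  steps:
    - [[1,0.46,-1,0,-0.15],[1,0.46,-0.95,0,-0.15],[1,0.37,-0.85,0,-0.08],[1,0,0,0,0]]

```text
clock: 4.55
ee_pos: [0.608, -0.273, 0.231]
orientation: [0.591, 0.807, -0.001, 0.0]
contact_force: [0.0, -0.6, 0.1]
width: 1.0
grip_force: 0.0
```

```bash
python3 - <<'E'
from h import *
c=snap('wrist','w1'); s=read_state(); print(s['ee_pos'],s['orientation'])
cv2.imwrite('pics/w1b.png',cv2.resize(c['pixels'],(800,600),interpolation=cv2.INTER_CUBIC))
E
```

```text
[ 0.60788034 -0.27133399  0.23089243] [ 5.90088411e-01  8.07338393e-01 -6.19821672e-04 -4.41949766e-05]
```

View pics/w1b.png

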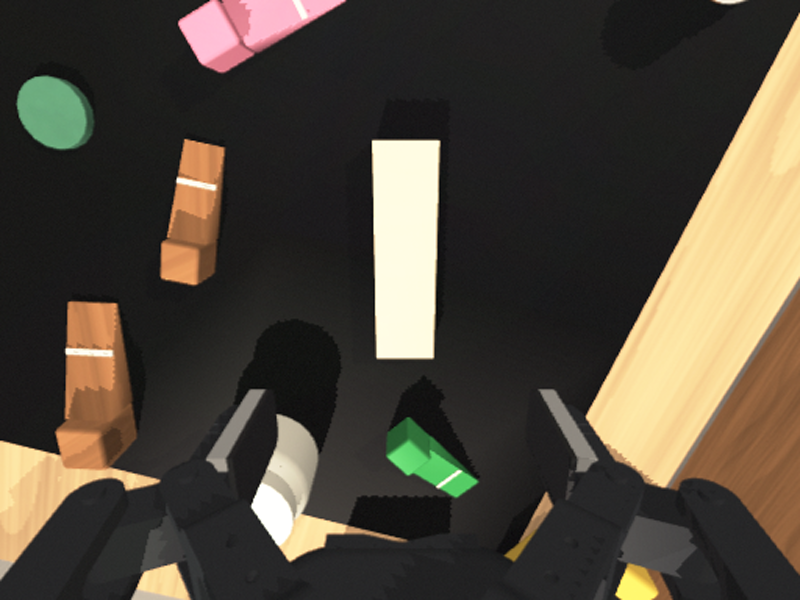

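The wrist view shows the stone lined up with the tool, corners at (372,140), (440,140), (434,358) and (376,358). The small brown wedge has its tip at (184,140)-(225,148), and its block-top corners are about (163,240), (216,244), (212,285) and (161,277).

```bash
python3 - <<'E'
from h import *
c=load('w1'); k=1.5625
W=lambda l,z:np.array([onz(c,(x+.5)/k-.5,(y+.5)/k-.5,z)*1000 for x,y in l])[:,:2]
S=W([(372,140),(440,140),(434,358),(376,358)],.025)
a=(S[0]+S[1]-S[2]-S[3])/2; print('stone',S.mean(0),np.degrees(np.arctan2(a[1],a[0])),np.hypot(*a),np.hypot(*(S[0]-S[1])))
T=W([(184,140),(225,148)],.004); B=W([(161,277),(212,285)],.038)
a=T.mean(0)-B.mean(0); print('wedge',(T.mean(0)+B.mean(0))/2,np.degrees(np.arctan2(a[1],a[0])),np.hypot(*a))
# heights by triangulating top vs wrist (stone corner, tub-near end)
t=load('top0')
def ray(c,u,v): o=c['pose'][:3,3]; d=P(c,u,v,1.)-o; return o,d/np.linalg.norm(d)
def tri(p,q):
    A=np.zeros((3,3));b=np.zeros(3)
    for o,d in(p,q): M=np.eye(3)-np.outer(d,d);A+=M;b+=M@o
    return np.linalg.solve(A,b).round(4)
f=lambda x,y:(315+(x+.5)/6-.5,146+(y-290+.5)/6-.5)
for (tx,wx) in [((20,411),(440,140)),((52,513),(372,140)),((401,400),(376,358)),((367,303),(434,358))]:
    print(tri(ray(t,*f(*tx)),ray(c,(wx[0]+.5)/k-.5,(wx[1]+.5)/k-.5)))
g=lambda x,y:(332+(x-430+.5)/6-.5,212+(y-290+.5)/6-.5)
for tx,wx in [((695,313),(212,285)),((700,380),(161,277))]: print('wb',tri(ray(t,*g(*tx)),ray(c,(wx[0]+.5)/k-.5,(wx[1]+.5)/k-.5)))
E
```

```text
stone [ 610.39669956 -272.20427654] 107.49250632229722 179.8198560992272 50.59482283570871
wedge [ 440.73142023 -288.41258777] 99.26342075841072 103.99469346697369
[ 0.6086 -0.1783  0.0136]
[ 0.558  -0.1943  0.0072]
[ 0.6133 -0.3673  0.0216]
[ 0.6622 -0.3514  0.0226]
wb [ 0.4594 -0.3491  0.0097]
wb [ 0.4258 -0.3457  0.0305]
```

Request:
play_rows:
  steps:
    - [[1,0.1,0,-1,0],[1,0,0,-1,0],[1,0,0,-1,0],[1,0,0,-1,0],[1,0,0,-1,0],[1,0,0,-1,0],[1,0,0,-1,0],[1,0,0,-1,0]]

```text
clock: 5.4
ee_pos: [0.6103, -0.2683, 0.0706]
orientation: [0.589, 0.808, 0.0, -0.0]
contact_force: [0.1, -0.4, 0.1]
width: 1.001
grip_force: 0.0
```

Request:
play_rows:
  steps:
    - [[1,0,0,-1,0],[1,0,0,-1,0],[1,0,0,-0.8,0],[1,0,0,-0.4,0],[1,0,0,-0.2,0],[1,0,0,0,0]]

```text
clock: 6.0
ee_pos: [0.6106, -0.269, 0.0033]
orientation: [0.589, 0.808, 0.0, -0.0]
contact_force: [0.3, 0.3, 0.3]
width: 1.0
grip_force: 0.0
```

Request:
play_rows:
  steps:
    - [[1,0,-0.15,-0.1,0],[-1,0,0,0,0],[-1,0,0,0,0],[-1,0,0,0,0],[-1,0,0,0,0],[-1,0,0,0,0],[-1,0,0,0,0],[-1,0,0,0,0]]
  newtons: 35

```text
clock: 6.8
ee_pos: [0.6106, -0.2723, 0.0019]
orientation: [0.589, 0.808, 0.0, 0.0]
contact_force: [-1.9, 0.4, 6.0]
width: 0.58
grip_force: 38.4
```

Request:
play_rows:
  steps:
    - [[-1,0,0,0.3,0],[-1,0,0,1,0],[-1,0,0,1,0],[-1,0,0,1,0],[-1,0,0.5,1,0],[-1,-0.05,1,1,-0.1],[-1,-0.05,1,1,-0.1],[-1,-0.05,1,1,-0.1]]

```text
clock: 7.6
ee_pos: [0.607, -0.2, 0.1479]
orientation: [0.607, 0.795, 0.0, -0.001]
contact_force: [-0.5, 0.6, -6.0]
width: 0.579
grip_force: 38.5
```

Request:
play_rows:
  steps:
    - [[-1,-0.05,1,1,-0.1],[-1,-0.05,1,1,-0.1],[-1,-0.05,1,0.7,-0.1],[-1,-0.05,1,0,-0.1],[-1,-0.05,1,0,-0.1],[-1,-0.05,1,0,-0.1],[-1,-0.05,1,0,-0.1],[-1,-0.05,1,0,-0.1]]

```text
clock: 8.4
ee_pos: [0.5987, -0.0401, 0.2012]
orientation: [0.654, 0.757, -0.0, -0.001]
contact_force: [0.3, 0.6, -5.9]
width: 0.577
grip_force: 38.5
```

Request:
play_rows:
  steps:
    - [[-1,-0.05,1,0,-0.1],[-1,-0.05,1,0,-0.1],[-1,-0.05,1,0,-0.1],[-1,-0.05,1,0,-0.1],[-1,-0.05,1,0,-0.1],[-1,-0.05,1,0,-0.1],[-1,-0.05,1,0,-0.1],[-1,-0.05,1,0,-0.1]]

```text
clock: 9.2
ee_pos: [0.5904, 0.1197, 0.2012]
orientation: [0.698, 0.716, -0.0, -0.001]
contact_force: [-0.2, -0.0, -6.1]
width: 0.576
grip_force: 38.5
```

Request:
play_rows:
  steps:
    - [[-1,-0.05,1,0,-0.1],[-1,-0.05,1,0,-0.1],[-1,-0.05,0.5,0,-0.08],[-1,0,0,0,0],[-1,0,0,0,0]]

```text
clock: 9.7
ee_pos: [0.5883, 0.1671, 0.2013]
orientation: [0.713, 0.701, -0.0, 0.0]
contact_force: [-0.3, -1.7, -5.4]
width: 0.572
grip_force: 38.5
```

```bash
python3 - <<'E'
from h import *
c=snap('wrist','w2'); s=read_state(); print(s['ee_pos'],s['orientation'])
cv2.imwrite('pics/w2b.png',cv2.resize(c['pixels'],(800,600),interpolation=cv2.INTER_CUBIC))
E
```

```text
[0.5885269  0.16649217 0.20144145] [ 7.13148199e-01  7.01013189e-01 -2.78125588e-04  2.77226385e-04]
```

View pics/w2b.png

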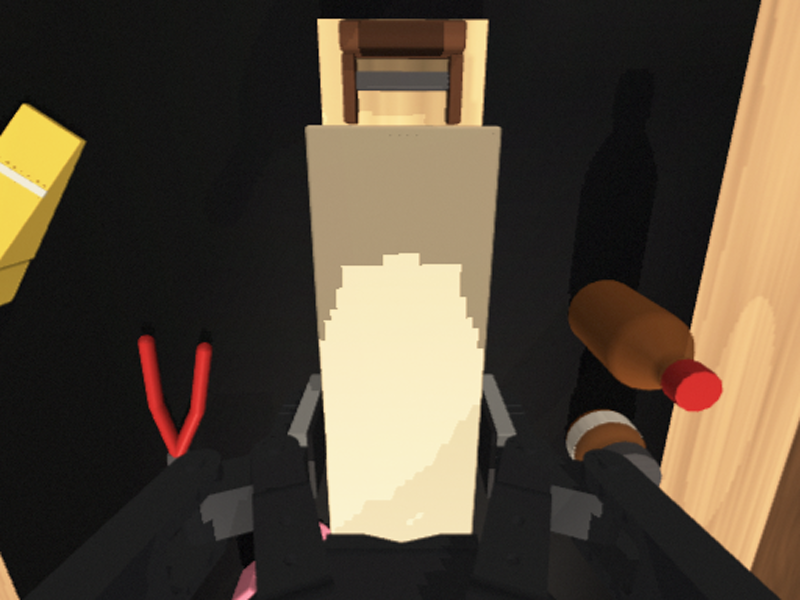

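The wrist view shows the stone held square. Its far top edge runs (306,127)-(500,127), and the board's far corners are (318,19) and (488,19). The high rest's top is about (357,72)-(448,88), and the cheeks are at x≈350 and 456.

```bash
python3 - <<'E'
from h import *
c=load('w2'); k=1.5625
W=lambda l,z:np.array([onz(c,(x+.5)/k-.5,(y+.5)/k-.5,z)*1000 for x,y in l])[:,:2].round(1)
print('board far x=115',W([(318,19),(488,19)],.015).tolist())
print('cheek near ends x=52',W([(343,123),(357,123),(449,123),(463,123)],.036).tolist())
print('high rest top x 73..83',W([(357,72),(448,72),(357,89),(448,90)],.028).tolist())
print('stop top',W([(340,22),(466,22),(340,50),(466,50)],.045).tolist())
print('stone end top',W([(306,127),(500,127)],.2244).tolist())
# depth of things
for n,p in dict(board=(335,110),rest=(400,81),stop=(400,35),stone=(400,180)).items(): print(n,P(c,p[0]/k,p[1]/k).round(4))
g=cv2.resize(c['pixels'][0:90,190:330],None,fx=5.6,fy=5.6,interpolation=cv2.INTER_CUBIC); cv2.imwrite('pics/w2c.png',g)
E
```

```text
board far x=115 [[536.4, 331.4], [646.5, 329.5]]
cheek near ends x=52 [[551.5, 267.5], [560.6, 267.4], [620.3, 266.4], [629.4, 266.2]]
high rest top x 73..83 [[561.3, 298.3], [619.9, 297.3], [560.8, 288.3], [620.1, 286.8]]
stop top [[554.1, 322.4], [628.4, 321.1], [553.2, 307.8], [628.9, 306.5]]
stone end top [[565.2, 257.0], [614.6, 256.2]]
board [0.5442 0.2767 0.0161]
rest [0.5891 0.2922 0.0294]
stop [0.5895 0.3146 0.0466]
stone [0.589  0.2436 0.2257]
```

View pics/w2c.png

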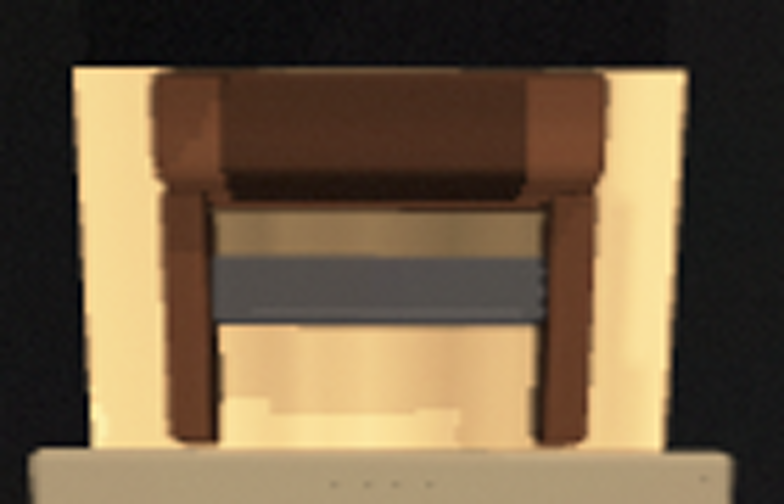

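Request:
play_rows:
  steps:
    - [[-1,0.05,0.8,0,0],[-1,0,0.8,-0.5,0],[-1,0,0.75,-0.5,0],[-1,0,0,-1,0],[-1,0,0,-1,0],[-1,0,0,-1,0],[-1,0,0,-1,0],[-1,0,0,-1,0]]

```text
clock: 10.55
ee_pos: [0.5889, 0.2161, 0.0792]
orientation: [0.712, 0.702, -0.001, -0.0]
contact_force: [0.2, 0.9, -5.8]
width: 0.577
grip_force: 38.6
```

Request:
play_rows:
  steps:
    - [[-1,0,0,-1,0],[-1,0,0,-0.6,0],[-1,0,0,-0.3,0],[-1,0,0,-0.15,0],[-1,0,0,0,0],[-1,0,0,0,0]]

```text
clock: 11.15
ee_pos: [0.5902, 0.2151, 0.0411]
orientation: [0.713, 0.701, 0.001, 0.0]
contact_force: [0.1, 0.1, -6.4]
width: 0.575
grip_force: 38.4
```

```bash
python3 - <<'E'
from h import *
c=snap('wrist','w3'); s=read_state(); print(s['ee_pos'],s['orientation'],s['contact_force'])
cv2.imwrite('pics/w3b.png',cv2.resize(c['pixels'][0:200,100:420],(800,500),interpolation=cv2.INTER_CUBIC))
E
```

```text
[0.59020106 0.21515878 0.04115092] [7.12767102e-01 7.01400402e-01 6.91253779e-04 2.38851371e-04] [-1.17974044 -0.24075271 -5.88150121]
```

View pics/w3b.png

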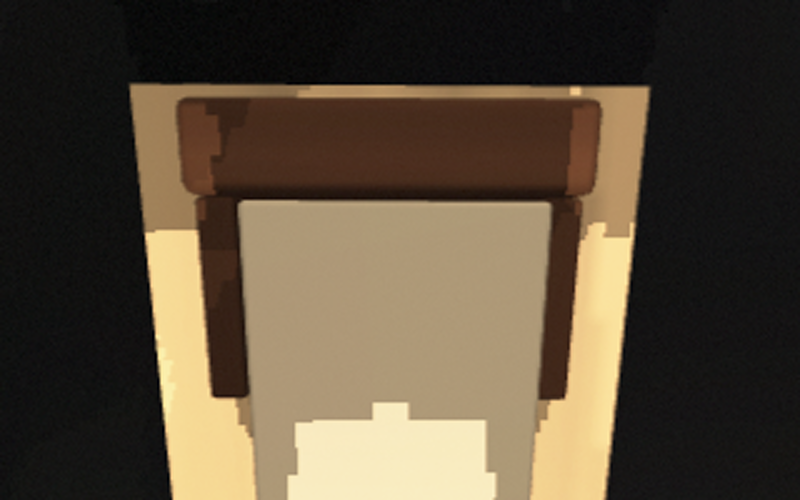

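The stone is just above its seat between the cheeks. Its end edge runs (240,200)-(551,203) in the crop, the stop's edge is at row 193, and the cheek outer tips are at (212,397) and (566,398).

```bash
python3 - <<'E'
from h import *
c=load('w3')
W=lambda l,z:np.array([onz(c,100+(x+.5)/2.5-.5,(y+.5)/2.5-.5,z)*1000 for x,y in l])[:,:2].round(1).tolist()
print('stone end',W([(240,200),(551,203)],.0642))
print('cheek near outer',W([(212,397),(566,398)],.036))
print('board far',W([(131,84),(650,87)],.015))
print('stop top edges',W([(180,99),(600,99),(196,193),(590,193)],.045))
E
```

```text
stone end [[567.1, 305.5], [616.5, 304.3]]
cheek near outer [[552.1, 267.9], [627.9, 266.4]]
board far [[536.1, 331.3], [646.7, 329.0]]
stop top edges [[554.1, 323.2], [628.3, 322.0], [555.3, 307.8], [627.6, 306.6]]
```

Request:
play_rows:
  steps:
    - [[-1,-0.03,-0.05,-0.2,0],[-1,0,0,-0.15,0],[-1,0,0,-0.1,0],[-1,0,0,0,0]]

```text
clock: 11.6
ee_pos: [0.5887, 0.2139, 0.0309]
orientation: [0.713, 0.701, -0.0, -0.0]
contact_force: [0.1, -0.5, -6.5]
width: 0.578
grip_force: 38.5
```

Request:
play_rows:
  steps:
    - [[-1,0,0,-0.05,0],[-1,0,0,-0.05,0],[-1,0,0,0,0]]

```text
clock: 11.9
ee_pos: [0.5891, 0.2139, 0.0295]
orientation: [0.713, 0.701, 0.0, 0.0]
contact_force: [-0.4, -0.7, -2.3]
width: 0.576
grip_force: 38.9
```

Request:
play_rows:
  steps:
    - [[-1,0,0,-0.04,0],[-1,0,0,-0.04,0],[-1,0,0,0,0]]
  newtons: 20

```text
clock: 12.2
ee_pos: [0.5894, 0.2136, 0.028]
orientation: [0.713, 0.701, 0.0, 0.0]
contact_force: [-0.7, -2.4, -0.3]
width: 0.579
grip_force: 39.2
```

Request:
play_rows:
  steps:
    - [[-1,0,0,-0.03,0],[-1,0,0,0,0]]

```text
clock: 12.4
ee_pos: [0.5894, 0.2136, 0.0278]
orientation: [0.713, 0.701, 0.0, 0.0]
contact_force: [-2.6, -3.3, 6.3]
width: 0.58
grip_force: 40.0
```

Request:
play_rows:
  steps:
    - [[0.2,0,0,0,0],[0.25,0,0,0,0],[0.4,0,0,0,0],[1,0,0,0,0],[1,0,0,0,0],[1,0,0,0,0]]

```text
clock: 13.0
ee_pos: [0.589, 0.214, 0.0271]
orientation: [0.713, 0.701, 0.0, 0.0]
contact_force: [0.8, 0.3, 0.1]
width: 1.0
grip_force: 0.0
```

Request:
play_rows:
  steps:
    - [[1,0,0,0.4,0],[1,0,0,1,0],[1,0,0,1,0],[1,0,0,1,0],[1,0,0,1,0],[1,0,0,1,0],[1,0,0,1,0],[1,0,0,1,0]]

```text
clock: 13.8
ee_pos: [0.589, 0.2138, 0.1766]
orientation: [0.713, 0.701, 0.0, 0.0]
contact_force: [0.6, -0.6, -0.2]
width: 1.002
grip_force: 0.0
```

```bash
python3 - <<'E'
from h import *
c=snap('wrist','w4'); s=read_state(); print(s['ee_pos'],s['orientation'],s['contact_force'])
cv2.imwrite('pics/w4b.png',cv2.resize(c['pixels'],(800,600),interpolation=cv2.INTER_CUBIC))
E
```

```text
[0.59069074 0.21405146 0.17995118] [0.71293553 0.70122536 0.00228273 0.00084718] [2.74665138 0.57148802 3.22165656]
```

View pics/w4b.png

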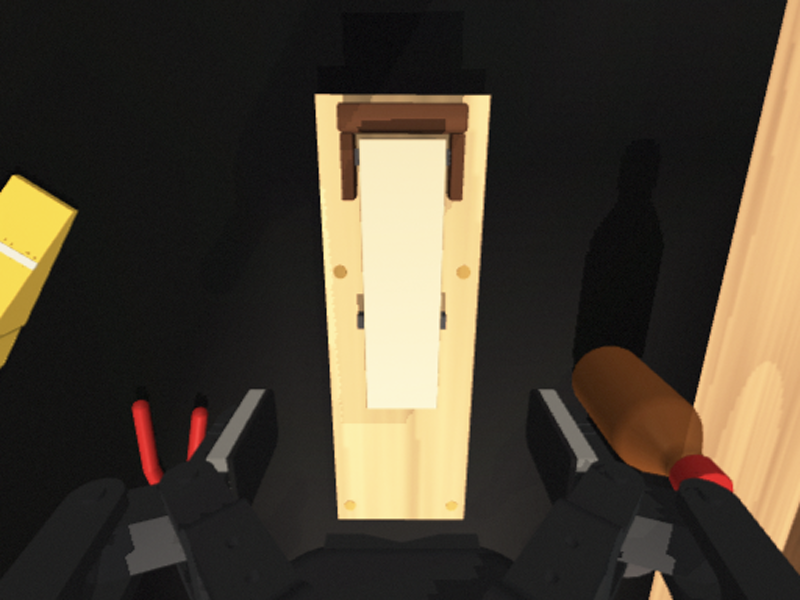

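The stone is seated against the stop on both rests, with its low end at (366,408)-(437,408). Next is the wedge.

```bash
python3 - <<'E'
from h import *
c=load('w4'); k=1.5625
W=lambda l,z:np.array([onz(c,(x+.5)/k-.5,(y+.5)/k-.5,z)*1000 for x,y in l])[:,:2].round(1).tolist()
print('low end',W([(366,408),(437,408)],.0486))
print('far end',W([(358,137),(448,137)],.0534))
print('board near x=-225',W([(338,519),(465,518)],.015),'far',W([(315,94),(491,96)],.015))
print('stone depth z along',[P(c,401/k,y/k).round(4).tolist() for y in(150,200,250,300,350,400)])
E
```

```text
low end [[561.9, 124.1], [612.4, 123.3]]
far end [[565.5, 304.6], [616.5, 303.8]]
board near x=-225 [[528.8, -10.2], [640.9, -10.9]] far [[536.1, 331.4], [647.0, 328.4]]
stone depth z along [[0.5899, 0.2971, 0.0539], [0.5894, 0.2691, 0.0543], [0.5889, 0.2387, 0.0527], [0.5884, 0.2058, 0.0518], [0.5878, 0.1699, 0.0509], [0.5871, 0.1309, 0.0502]]
```

Request:
play_rows:
  steps:
    - [[1,-0.27,-1,0.3,0.04],[1,-0.27,-1,0.3,0.04],[1,-0.27,-1,0.3,0.04],[1,-0.27,-1,0.3,0.04],[1,-0.27,-1,0,0.04],[1,-0.27,-1,0,0.04],[1,-0.27,-1,0,0.04],[1,-0.27,-1,0,0.04]]

```text
clock: 14.65
ee_pos: [0.5449, 0.0517, 0.1994]
orientation: [0.696, 0.718, -0.0, -0.0]
contact_force: [-0.0, 0.2, -0.1]
width: 1.002
grip_force: 0.0
```

Request:
play_rows:
  steps:
    - [[1,-0.27,-1,0,0.04],[1,-0.27,-1,0,0.04],[1,-0.27,-1,0,0.04],[1,-0.27,-1,0,0.04],[1,-0.27,-1,0,0.04],[1,-0.27,-1,0,0.04],[1,-0.27,-1,0,0.04],[1,-0.27,-1,0,0.04]]

```text
clock: 15.45
ee_pos: [0.5013, -0.108, 0.1993]
orientation: [0.679, 0.735, 0.0, -0.0]
contact_force: [-0.3, -0.9, 0.4]
width: 1.0
grip_force: 0.0
```

Request:
play_rows:
  steps:
    - [[1,-0.27,-1,0,0.04],[1,-0.27,-1,0,0.04],[1,-0.27,-1,0,0.04],[1,-0.27,-1,0,0.04],[1,-0.27,-1,0,0.04],[1,-0.27,-1,0,0.04],[1,-0.27,-1,0,0.04],[1,-0.27,-1,0,0.04]]

```text
clock: 16.25
ee_pos: [0.4578, -0.2677, 0.1993]
orientation: [0.661, 0.751, 0.0, -0.0]
contact_force: [0.7, -0.1, 0.5]
width: 0.999
grip_force: 0.0
```

Request:
play_rows:
  steps:
    - [[1,-0.27,-0.8,-0.5,0],[1,-0.27,-0.7,-1,0],[1,-0.27,-0.5,-1,0],[1,0,0,0,0],[1,0,0,0,0]]

```text
clock: 16.75
ee_pos: [0.4424, -0.3064, 0.1495]
orientation: [0.661, 0.75, 0.0, -0.0]
contact_force: [-0.6, 0.2, -0.5]
width: 1.006
grip_force: 0.0
```

```bash
python3 - <<'E'
from h import *
c=snap('wrist','w5'); s=read_state(); print(s['ee_pos'],s['orientation'],s['contact_force'])
cv2.imwrite('pics/w5b.png',cv2.resize(c['pixels'],(800,600),interpolation=cv2.INTER_CUBIC))
E
```

```text
[ 0.44322282 -0.30614075  0.14995416] [6.60592320e-01 7.50744741e-01 2.49177581e-04 2.43192788e-04] [ 0.32087132 -0.87486922 -0.00128082]
```

View pics/w5b.png

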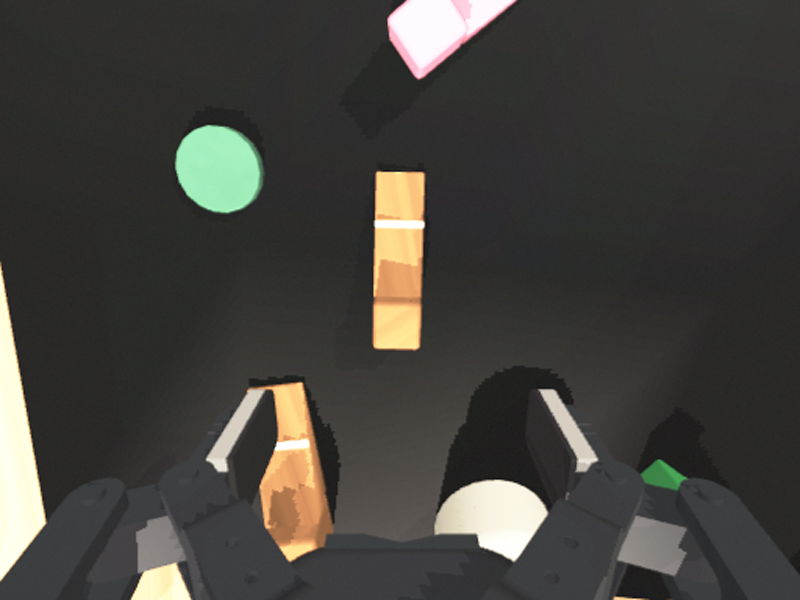

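The small wedge lies nearly parallel to the tool, tip at (376,171)-(424,172), block rear-top edge at (374,349)-(419,350) and front-top edge at about row 303.

```bash
python3 - <<'E'
from h import *
c=load('w5'); k=1.5625
W=lambda l,z:np.array([onz(c,(x+.5)/k-.5,(y+.5)/k-.5,z)*1000 for x,y in l])[:,:2]
T=W([(376,171),(424,172)],.004);B=W([(374,349),(419,350)],.038);F=W([(374,303),(421,303)],.038);L=W([(374,225),(424,225)],.0133)
a=T.mean(0)-B.mean(0);u=a/np.hypot(*a)
print('ang',np.degrees(np.arctan2(*u[::-1])),'len',np.hypot(*a),'tip',T.mean(0),'rear',B.mean(0),'front',F.mean(0),'line from tip',np.hypot(*(T.mean(0)-L.mean(0))))
print('block centre from rear+16, tip-91',B.mean(0)+16*u,T.mean(0)-91*u, 'width',np.hypot(*(B[0]-B[1])))
o=read_state()['orientation'];print('tool line',2*np.degrees(np.arctan2(o[1],o[0]))-90)
print('depth block',P(c,397/k,330/k))
E
```

```text
ang 96.05149087617269 len 107.18485754526571 tip [ 432.06026086 -236.39631444] rear [ 443.35992255 -342.98389032] front [ 440.13359341 -311.79904989] line from tip 32.12048112802159
block centre from rear+16, tip-91 [ 441.67316762 -327.07304943] [ 441.65367953 -326.889222  ] width 28.63368089811984
tool line 7.309869630031983
depth block [ 0.44216624 -0.3292103   0.03936948]
```

Request:
play_rows:
  steps:
    - [[1,-0.06,-0.5,-0.2,-0.15],[1,0,-0.55,-1,0],[1,0,0,-1,0],[1,0,0,-1,0],[1,0,0,-1,0],[1,0,0,-1,0],[1,0,0,-1,0],[1,0,0,-0.6,0]]

```text
clock: 17.6
ee_pos: [0.4422, -0.3271, 0.0123]
orientation: [0.669, 0.743, -0.0, -0.0]
contact_force: [-0.4, -0.9, -0.6]
width: 1.003
grip_force: 0.0
```

Request:
play_rows:
  steps:
    - [[1,0,0,-0.3,0],[1,0,0,0,0]]

```text
clock: 17.8
ee_pos: [0.442, -0.3272, 0.007]
orientation: [0.669, 0.743, -0.0, -0.0]
contact_force: [0.7, -0.8, 0.5]
width: 0.999
grip_force: 0.0
```

Request:
play_rows:
  steps:
    - [[-1,0,0,-0.05,0],[-1,0,0,0,0],[-1,0,0,0,0],[-1,0,0,0,0],[-1,0,0,0,0],[-1,0,0,0,0],[-1,0,0,0,0],[-1,0,0,0,0]]
  newtons: 50

```text
clock: 18.6
ee_pos: [0.4424, -0.3272, 0.0067]
orientation: [0.669, 0.743, 0.0, 0.0]
contact_force: [-1.1, 0.5, 6.1]
width: 0.342
grip_force: 49.9
```

Request:
play_rows:
  steps:
    - [[-1,0,0,0.5,0],[-1,0,0,1,0],[-1,0,0,1,0],[-1,0,0,1,0],[-1,0,0,1,0],[-1,0,0,0,0]]

```text
clock: 19.2
ee_pos: [0.4431, -0.3281, 0.0989]
orientation: [0.669, 0.743, 0.0, 0.002]
contact_force: [-0.5, -0.5, -1.0]
width: 0.343
grip_force: 49.4
```

Request:
play_rows:
  steps:
    - [[-1,0.4,0.95,0,-0.05],[-1,0.4,0.95,0,-0.05],[-1,0.4,0.95,0,-0.05],[-1,0.4,0.95,0,-0.05],[-1,0.4,0.95,0,-0.05],[-1,0.4,0.95,0,-0.05],[-1,0.4,0.95,0,-0.05],[-1,0.4,0.95,0,-0.05]]

```text
clock: 20.0
ee_pos: [0.5058, -0.1741, 0.0957]
orientation: [0.691, 0.723, -0.0, -0.0]
contact_force: [0.1, -0.5, -1.6]
width: 0.339
grip_force: 49.4
```

Request:
play_rows:
  steps:
    - [[-1,0.4,0.95,0,-0.05],[-1,0.4,0.95,0,-0.05],[-1,0.4,0.95,0,-0.05],[-1,0.4,0.95,0,-0.05],[-1,0.4,0.95,0,-0.05],[-1,0.4,0.95,0,-0.05],[-1,0.4,0.95,0,-0.05],[-1,0.4,0.95,0,-0.05]]

```text
clock: 20.8
ee_pos: [0.5698, -0.0222, 0.0956]
orientation: [0.712, 0.702, -0.0, -0.0]
contact_force: [-0.2, -0.8, -0.3]
width: 0.344
grip_force: 49.4
```

Request:
play_rows:
  steps:
    - [[-1,0.4,0.95,0,-0.03],[-1,0.3,0.9,0,0],[-1,0,0,-0.5,0],[-1,0,0,-1,0],[-1,0,0,-0.9,0],[-1,0,0,-0.5,0],[-1,0,0,-0.2,0],[-1,0,0,0,0]]

```text
clock: 21.6
ee_pos: [0.5836, 0.0135, 0.0337]
orientation: [0.714, 0.7, -0.0, -0.0]
contact_force: [0.5, -0.2, -0.1]
width: 0.346
grip_force: 49.4
```

```bash
python3 - <<'E'
from h import *
c=snap('wrist','w6'); s=read_state(); print(s['ee_pos'],s['orientation'],s['contact_force'])
cv2.imwrite('pics/w6b.png',cv2.resize(c['pixels'],(800,600),interpolation=cv2.INTER_CUBIC))
E
```

```text
[0.58406447 0.01347909 0.03432364] [ 7.14011772e-01  7.00133685e-01 -3.63401448e-05  1.03904336e-04] [ 0.16250335  0.19120181 -0.65285712]
```

View pics/w6b.png

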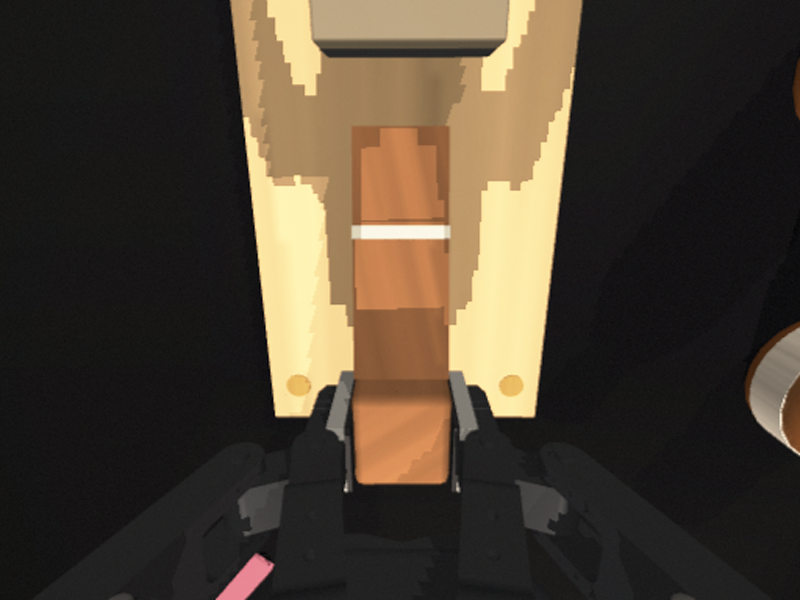

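The wedge is held square above the board. Its tip edge is (352,127)-(449,127), the stone's top end edge is (312,40)-(508,40) and its bottom edge is (325,56)-(495,56).

```bash
python3 - <<'E'
from h import *
c=load('w6'); k=1.5625
W=lambda l,z:np.array([onz(c,(x+.5)/k-.5,(y+.5)/k-.5,z)*1000 for x,y in l])[:,:2].round(1).tolist()
print('tip',W([(352,127),(449,127)],.0316),'line',W([(352,232),(449,232)],.0409))
print('stone top',W([(312,40),(508,40)],.0486),'bottom',W([(325,56),(495,56)],.0236))
print('board near',W([(275,416),(536,416)],.015), 'at row 100',W([(241,100),(573,100)],.015))
print([P(c,x/k,y/k).round(4).tolist() for x,y in((400,145),(410,20),(260,300),(540,300))])
o=read_state()['orientation'];print(2*np.degrees(np.arctan2(o[1],o[0])))
E
```

```text
tip [[569.9, 104.3], [599.8, 103.7]] line [[569.2, 73.5], [599.3, 72.9]]
stone top [[562.6, 124.5], [612.9, 123.5]] bottom [[561.9, 125.2], [614.5, 124.2]]
board near [[528.6, -9.5], [640.4, -11.6]] at row 100 [[531.3, 114.2], [643.0, 112.0]]
[[0.5847, 0.0987, 0.0338], [0.5878, 0.1279, 0.0504], [0.5244, 0.0385, 0.002], [0.6375, 0.0412, 0.0162]]
88.87546177427504
```

Request:
play_rows:
  steps:
    - [[-1,0.1,0,-0.2,0],[-1,0,0,-0.2,0],[-1,0,0,-0.1,0],[-1,0,0,0,0]]

```text
clock: 22.05
ee_pos: [0.5858, 0.014, 0.0239]
orientation: [0.714, 0.7, -0.0, -0.0]
contact_force: [-0.4, -0.5, -0.5]
width: 0.344
grip_force: 49.4
```

Request:
play_rows:
  steps:
    - [[-1,0,0,-0.05,0],[-1,0,0,-0.05,0],[-1,0,0,0,0]]

```text
clock: 22.35
ee_pos: [0.586, 0.014, 0.022]
orientation: [0.714, 0.7, -0.0, -0.0]
contact_force: [-0.3, 0.5, -0.6]
width: 0.349
grip_force: 49.4
```

Request:
play_rows:
  steps:
    - [[-1,0,0,-0.03,0],[-1,0,0,0,0]]

```text
clock: 22.55
ee_pos: [0.5861, 0.0139, 0.0218]
orientation: [0.714, 0.7, 0.0, 0.0]
contact_force: [-1.3, 0.0, 2.9]
width: 0.344
grip_force: 49.7
```

Request:
play_rows:
  steps:
    - [[-1,0,0,-0.03,0],[-1,0,0,0,0]]

```text
clock: 22.75
ee_pos: [0.5861, 0.0139, 0.0217]
orientation: [0.714, 0.7, 0.0, -0.0]
contact_force: [-3.8, 0.5, 10.5]
width: 0.346
grip_force: 51.0
```

Request:
play_rows:
  steps:
    - [[-1,0,0.1,0.02,0],[-1,0.005,0.25,0,0],[-1,0.005,0.25,0,0],[-1,0.005,0.25,0,0],[-1,0.005,0.25,0,0],[-1,0.005,0.25,0,0],[-1,0.005,0.15,0,0],[-1,0,0,0,0]]

```text
clock: 23.55
ee_pos: [0.5873, 0.0441, 0.0217]
orientation: [0.714, 0.7, 0.0, 0.001]
contact_force: [-0.1, -2.3, 6.3]
width: 0.344
grip_force: 50.4
```

Request:
play_rows:
  steps:
    - [[-1,0,0.1,0,0],[-1,0,0.1,0,0],[-1,0,0,0,0]]

```text
clock: 23.85
ee_pos: [0.5873, 0.0477, 0.0217]
orientation: [0.714, 0.7, 0.0, 0.001]
contact_force: [0.2, -3.8, 5.9]
width: 0.343
grip_force: 50.3
```

Request:
play_rows:
  steps:
    - [[-1,0,0.1,0,0],[-1,0,0.1,0,0],[-1,0,0,0,0]]

```text
clock: 24.15
ee_pos: [0.5873, 0.0504, 0.0217]
orientation: [0.714, 0.7, -0.0, 0.001]
contact_force: [0.3, -7.5, 5.7]
width: 0.347
grip_force: 50.2
```

Request:
play_rows:
  steps:
    - [[-1,0.005,0.15,0,0],[-1,0.005,0.15,0,0],[-1,0,0,0,0]]

```text
clock: 24.45
ee_pos: [0.5875, 0.056, 0.0217]
orientation: [0.714, 0.7, -0.0, 0.001]
contact_force: [0.1, -8.5, 5.1]
width: 0.343
grip_force: 50.2
```

Request:
play_rows:
  steps:
    - [[-1,0.005,0.1,0,0],[-1,0.005,0.1,0,0],[-1,0,0,0,0]]

```text
clock: 24.75
ee_pos: [0.5876, 0.0597, 0.0217]
orientation: [0.714, 0.7, -0.0, 0.002]
contact_force: [0.3, -9.3, 4.7]
width: 0.339
grip_force: 50.2
```

```bash
cat > tilt.py <<'E'
from h import *
def cloud(c):
    f=192/np.tan(np.radians(c['fov_y'])/2); v,u=np.mgrid[:384,:512]; d=c['depth']
    return (np.stack([(u-c['cx'])/f*d,(v-c['cy'])/f*d,d,np.ones_like(d)],-1)@c['pose'].T)[...,:3]
def fit(c,lo=.135,hi=.295):
    p=cloud(c).reshape(-1,3); m=(abs(p[:,0]-.589)<.02)&(p[:,1]>lo)&(p[:,1]<hi)&(p[:,2]>.042)&(p[:,2]<.062)
    p=p[m]
    A=np.c_[p[:,1]-.215,p[:,0]-.589,np.ones(len(p))]; s=np.linalg.lstsq(A,p[:,2],rcond=None)[0]
    r=p[:,2]-A@s; k=abs(r)<.003; s=np.linalg.lstsq(A[k],p[k,2],rcond=None)[0]
    q=cloud(c).reshape(-1,3); b=(abs(abs(q[:,0]-.588)-.045)<.006)&(q[:,1]>.13)&(q[:,1]<.24)&(q[:,2]<.03)&(q[:,2]>.005)
    Ab=np.c_[q[b,1]-.215,q[b,0]-.588,np.ones(b.sum())]; sb=np.linalg.lstsq(Ab,q[b,2],rcond=None)[0]
    print('n',k.sum(),'stone deg',np.degrees(s[0]).round(2),'board deg',np.degrees(sb[0]).round(2),'top z mid',s[2].round(4),'board z',sb[2].round(4))
if __name__=='__main__':
    import sys
    fit(load('w4'))
    t=sys.argv[1]
    for n in('top','scene','wrist'):
        print(n); 
        try: fit(snap(n,t+n))
        except Exception as e: print(e)
    s=read_state(); print(s['ee_pos'],s['contact_force'])
E
python3 tilt.py a
```

```text
n 6234 stone deg 1.59 board deg 0.1 top z mid 0.0521 board z 0.0161
top
n 327 stone deg 0.71 board deg 0.04 top z mid 0.0531 board z 0.0158
scene
n 667 stone deg 0.49 board deg -0.09 top z mid 0.0514 board z 0.0144
wrist
n 13158 stone deg 0.81 board deg 0.06 top z mid 0.0533 board z 0.0163
[0.58758792 0.05968435 0.02173468] [-0.15121422 -8.90615394  5.00946615]
```

Request:
play_rows:
  steps:
    - [[-1,0.005,0.15,0,0],[-1,0.005,0.15,0,0],[-1,0,0,0,0],[-1,0,0,0,0]]

```text
clock: 25.3
ee_pos: [0.5878, 0.0658, 0.0218]
orientation: [0.714, 0.7, -0.0, 0.001]
contact_force: [1.2, -8.3, 5.6]
width: 0.345
grip_force: 50.2
```

```bash
python3 tilt.py b; python3 - <<'E'
from h import *
c=load('bwrist')
g=c['pixels'].astype(int); x=258
for y in range(30,160,3): print(y,g[y,x-4:x+5].mean(0).round().astype(int).tolist(),P(c,x,y).round(4)[1:].tolist())
E
```

```text
n 6234 stone deg 1.59 board deg 0.1 top z mid 0.0521 board z 0.0161
top
n 349 stone deg 0.15 board deg -0.71 top z mid 0.0537 board z 0.0156
scene
n 688 stone deg 0.02 board deg -0.33 top z mid 0.0522 board z 0.0142
wrist
n 15036 stone deg 0.16 board deg 0.04 top z mid 0.0541 board z 0.0162
[0.58783148 0.06580782 0.02173144] [ 1.48207784e-03 -8.73170071e+00  5.35610782e+00]
30 [129, 166, 190] [0.1714, 0.0543]
33 [129, 166, 190] [0.1706, 0.0537]
36 [129, 166, 191] [0.1696, 0.0541]
39 [129, 166, 190] [0.1688, 0.0534]
42 [129, 166, 190] [0.1678, 0.054]
45 [129, 166, 190] [0.1668, 0.0541]
48 [129, 167, 190] [0.1659, 0.0536]
51 [129, 167, 190] [0.165, 0.0533]
54 [129, 167, 190] [0.164, 0.0537]
57 [129, 166, 190] [0.163, 0.0541]
60 [129, 167, 190] [0.162, 0.054]
63 [130, 167, 190] [0.1611, 0.0538]
66 [129, 167, 190] [0.16, 0.0541]
69 [129, 167, 190] [0.1591, 0.0535]
72 [129, 167, 190] [0.1581, 0.0539]
75 [129, 166, 190] [0.157, 0.0541]
78 [130, 167, 190] [0.156, 0.0545]
81 [129, 167, 190] [0.155, 0.0537]
84 [129, 167, 190] [0.154, 0.0539]
87 [129, 167, 190] [0.1529, 0.0542]
90 [130, 167, 1
[... 162 characters left out ...]
38]
105 [130, 167, 191] [0.1466, 0.0537]
108 [129, 167, 191] [0.1455, 0.0537]
111 [130, 167, 191] [0.1444, 0.0541]
114 [130, 167, 191] [0.1433, 0.0542]
117 [130, 167, 191] [0.1422, 0.0539]
120 [130, 167, 191] [0.1411, 0.0543]
123 [130, 168, 191] [0.14, 0.0543]
126 [130, 167, 191] [0.1388, 0.0536]
129 [130, 166, 191] [0.1377, 0.0541]
132 [130, 166, 191] [0.1365, 0.0537]
135 [130, 166, 191] [0.1354, 0.0538]
138 [129, 166, 191] [0.1343, 0.054]
141 [130, 166, 191] [0.1331, 0.054]
144 [130, 166, 191] [0.1319, 0.0542]
147 [130, 166, 191] [0.1307, 0.0538]
150 [130, 166, 191] [0.1295, 0.0537]
153 [130, 166, 191] [0.1282, 0.0536]
156 [69, 102, 141] [0.1223, 0.0309]
159 [65, 105, 161] [0.1209, 0.0314]
```

Request:
play_rows:
  steps:
    - [[-1,0,0.08,0,0],[-1,0,0,0,0],[-1,0,0,0,0],[-1,0,0,0,0],[-1,0,0,0,0]]

```text
clock: 25.95
ee_pos: [0.5878, 0.0671, 0.0218]
orientation: [0.715, 0.7, -0.0, 0.002]
contact_force: [0.9, -8.6, 4.5]
width: 0.344
grip_force: 50.1
```

```bash
python3 tilt.py d; python3 - <<'E'
from h import *
c=load('dwrist')
g=c['pixels'].astype(int); x=258
for y in range(148,176,2): print(y,g[y,x-4:x+5].mean(0).round().astype(int).tolist(),P(c,x,y).round(4)[1:].tolist())
E
```

```text
n 6234 stone deg 1.59 board deg 0.1 top z mid 0.0521 board z 0.0161
top
n 334 stone deg -0.14 board deg -0.83 top z mid 0.054 board z 0.016
scene
n 655 stone deg -0.04 board deg -0.39 top z mid 0.0524 board z 0.014
wrist
n 15427 stone deg 0.01 board deg 0.05 top z mid 0.0543 board z 0.0163
[0.5878105  0.06710602 0.02172953] [ 0.43749216 -9.60601227  5.22911168]
148 [130, 167, 191] [0.1317, 0.0546]
150 [130, 167, 191] [0.1308, 0.0541]
152 [130, 166, 191] [0.1301, 0.0544]
154 [130, 167, 191] [0.1293, 0.0545]
156 [130, 167, 191] [0.1285, 0.0544]
158 [107, 136, 156] [0.1275, 0.0537]
160 [66, 104, 158] [0.1216, 0.0312]
162 [66, 105, 162] [0.1206, 0.031]
164 [66, 106, 162] [0.1198, 0.0317]
166 [66, 106, 162] [0.1189, 0.0321]
168 [67, 107, 164] [0.1179, 0.0322]
170 [66, 107, 164] [0.117, 0.0325]
172 [67, 108, 165] [0.1161, 0.0329]
174 [67, 108, 165] [0.1152, 0.0333]
```

```bash
python3 -c "
from cell import *
print(hand_in())"
```

```text
the job is handed in; nothing more can be done
None
```

The stone is seated on both rests at the end stop, and the wedge is still gripped under its other end, about 30 mm in. By the depth images the stone lies level, which makes the gap over the low rest about 3 mm; the job is handed in at about 26 s of the 64 s.

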